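# Bridge the fixture and hold the bushing over its hole

## Task

Lay the loose drilled bar across the two saddle posts of the press fixture, resting flat and centred in both saddles, and let go of it. Then pick up the flanged bushing, carry it over the top of the sheet-metal guard without anything bumping the guard, and finish still holding it upright about 1 cm above the hole of the bar, centred on the hole and never touching the bar. Leave the gear and the ball bearing alone.

Things in the scene. Friction and masses are not known exactly. Their poses are not given: they have to be found in the camera images.
- bar: loose flat dark anodised aluminium bar, 40 mm wide (its x), 160 mm long (its y), 12 mm thick, about 0.18 kg, with a plain 26 mm through hole in its middle; starts flat on the worktop on the robot's left, its length roughly across the robot's view; origin at the middle of its underside, z up. Either end may go either way round
- bar_hole0 (a point): centre of the bar's hole at the level of the bar's top face (12 mm above the bar's origin); axes as the bar
- bushing: loose brass bushing, round, flange (34 mm in diameter) up, 28 mm high, 0.05 kg; grip it by the flange (to grips and contacts it is a 34 mm cylinder over its whole height); stands on the worktop on the robot's left, in any of three spots shared with the gear and the ball bearing; origin at the centre of its underside, z up
- fixture: press fixture fixed to the worktop, right of straight ahead: 10 mm base plate, x from -100 to +100 mm, y from -95 to +135 mm, with two steel saddle posts at y = -55 and +55 mm, each 24 mm long in y and 62 mm wide in x, on 90 mm wide, 8 mm thick feet. Free down to the plate between the posts (86 mm in y). Origin on the worktop midway between the posts, z up
- seat (a point): point midway between the two saddles at seat height, 50 mm above the worktop; axes as the fixture. The 40 mm bar lies along y with its origin about here. Each flat seat lies between two lips (at x = -27 and +27 mm, 8 mm thick) that rise to 56 mm above the worktop and leave 46 mm between them
- guard_top (a point): middle of the guard's top edge, 88 mm above the worktop; axes as the fixture
- gear: bystander, steel spur gear, 48 mm in diameter, 18 mm high with a hub on top, near the bushing; origin at the centre of its underside; leave it alone
- ball_bearing: bystander, ball bearing, 35 mm in diameter, 11 mm high, near the bushing; origin at the centre of its underside; leave it alone
- guard: grey sheet-metal guard fixed upright on the fixture's base plate at y = +115 mm of the fixture, between it and the loose parts; 200 mm along the fixture's x, up to 7 mm thick (foot 18 mm); its top edge is 88 mm above the worktop; origin at the middle of its foot, axes as the fixture
Mind the look-alikes: they are no part of the job. There is more than one size of the bushing; the one meant has the size given above.

How it is judged:
By the outcome, as a careful person would: the job done as asked, in the order asked, and still so for the second after the job is handed in, while the arm keeps its last pose, push and grip.
It also fails if it takes over 58 s, if anything falls off the work surface, if the arm or the gripper's body presses on something with over 40 N, if the wrist force passes 120 N, or if a joint passes its speed limit or range.

## Robot

A 7-joint arm with a two-finger parallel gripper is mounted at the origin on a cart in front of the work surface, level with it; the furniture and walls round the work are solid. World frame = base frame: x ahead of the robot, y to its left, z up, the work surface at z = 0. Lengths are in m, angles in rad, forces in N, time in s.
With the tool pointing down it reaches from about 0.425 to 0.875 m from the base axis. Payload 4.7 kg.
Tool frame: the origin (TCP) lies on the centre line of the jaws, within the pads' length; the fingertips stand ahead of it and the grasp point (between the pads) lies 2 mm behind it (nose_length is the z of the fingertips in the tool frame, in m); z points along the fingers, y is the line along which they close (so a half turn about z gives the same grasp; the last joint's range is limited). The gripper opens to 87 mm and grips with 3 to 60 N. Pads are 19 mm wide; open, the fingers measure 117 mm over their backs; the gripper's body (75 mm by 190 mm) begins 51 mm behind the grasp point.
Start: joints at [-1.2, 0.321, -0.07, 1.45, 0.023, 1.371, -0.057], TCP at [0.227, 0.609, 0.24] pointing down, gripper open.
Joint ranges: [-2.86, 2.86], [-0.3, 2.09], [-1.38, 1.24], [0.06, 2.45], [-1.56, 4.7], [0.09, 2.05], [-2.69, 2.69]. Speed limits (rad/s): [2.57, 2.57, 3.14, 3.14, 3.14, 3.14, 3.14].

## Interface

Orientations are given as a rotation vector (axis times angle).
In Python, from bench import * gives the robot as it stands.
- The arm moves only by the tool send_rows, never from a script. Its arguments are lists of equal length, an entry for each row: "xyz": the shift along the tool's x, y, z in mm, a list of three; "dr": the turn, a rotation vector about the tool's x, y, z in rad, a list of three. A call has exactly 10 rows; each row is the pose to reach, as a shift and turn from the pose commanded when the call began, along the tool's axes at that moment; what a row does not reach only later rows make up. A row lasts 1/12 s, in which the tool goes at most 41.7 mm and 7.16 degrees, less where a joint would pass 70% of its speed; a pose out of reach is approached as far as the arm can. A call with a gripper value outside its range is refused whole. "jaw" is the finger opening in mm, from 0 to 87, set as the call begins (left out, the last holds). The fingers move at their own pace and stop on an object; "grip_force" is the grip in N (left out, the last holds). Time passes only in rows, so rows that repeat a pose let the fingers close, or fill a call up. It gives the time, the measured TCP pose, the force, the opening and the grip force at its end, in the units of the state.
- get_state(): the state, without advancing time (a new reading comes with each control period).
- get_image(name): name is "scene" or "top" or "wrist"; returns the picture (400x640x3 uint8, red, green, blue); there is no depth.
- calibration(name): a dict with "vfov" (degrees; the focal length in pixels is half the picture's height over the tangent of half this angle, whatever the lens; pixels are square), "cx", "cy" (the principal point, pixels), "rvec" (rotation vector, rad) and "tvec" (3), from world to camera coordinates, as OpenCV has them; the wrist camera has in their place "hand_eye" (4x4, takes a point from camera to tool coordinates, whose origin is the TCP and whose axes are the flange's). Camera axes: x right, y down, z forward; pixel columns grow to the right and rows downward; lengths in m; the calibration is good to about 2 mm. The wrist camera is an equidistant fisheye: a pixel r from the principal point sees the ray r / f radians off the axis. A picture is of the moment at which its call begins: read the wrist's pose just before it. calibration takes no time and is no camera call.
- close_job(): hands the job in; it is judged then, once.
The state is a dict: "time": time; "joint_positions": joint angles; "qd": joint speeds; "joint_torque": joint torques, N m; "position": TCP position; "tool_rot": TCP orientation; "ft_force": force on the tool from outside, world axes, zero at the start; "torque": the same for the moment, N m; "grip_width": opening from 0.0 (shut) to 1.0 (fully open); "grip_force": force on a finger pad.
Only numpy, scipy, OpenCV 4.12 (cv2) and the standard library are available. Lean on these libraries where they do the work, as an engineer would, in place of code of your own. Each camera call takes 0.05 s, during which the arm holds its last target. There are 200 camera calls.

## Working session

There is one attempt and no reset: what is moved stays moved. The work goes in short steps, Python scripts to look and compute and a tool call to move; the robot and the scene stay as the last step left them, time stands still between calls to the robot, and variables do not carry over. Pictures are saved under pics/ and viewed, at most 10 in all, crops included, and the job is handed in when it is done.

Besides the shell and the picture viewer there is one more tool, called as name(argument=value, ...) on one line, values as JSON. send_rows: Moves the arm, as the interface text tells. Its arguments: {"type":"object","properties":{"xyz":{"type":"array"},"dr":{"type":"array"},"jaw":{"type":"number"},"grip_force":{"type":"number"}},"required":["xyz","dr"]}

```bash
mkdir -p pics; ls; cat > h.py <<'E'
from bench import *
import numpy as np, cv2
from scipy.spatial.transform import Rotation as R
def ray(name,u,v,st=None):
    c=calibration(name); f=200/np.tan(np.radians(c["vfov"])/2)
    d=np.array([u-c["cx"],v-c["cy"]],float)
    if name=="wrist":
        r=np.hypot(*d)+1e-12; t=r/f
        dc=np.r_[d/r*np.sin(t),np.cos(t)]
        H=np.array(c["hand_eye"]); T=R.from_rotvec(st["tool_rot"]).as_matrix()
        return T@H[:3,3]+np.array(st["position"]), T@H[:3,:3]@dc
    Rm=R.from_rotvec(np.ravel(c["rvec"])).as_matrix()
    return -Rm.T@np.ravel(c["tvec"]), Rm.T@np.r_[d/f,1]
def onz(name,u,v,z,st=None):
    o,d=ray(name,u,v,st); return o+d*(z-o[2])/d[2]
def px(name,p,st=None):
    c=calibration(name); f=200/np.tan(np.radians(c["vfov"])/2)
    if name=="wrist":
        H=np.array(c["hand_eye"]); T=R.from_rotvec(st["tool_rot"]).as_matrix()
        q=H[:3,:3].T@(T.T@(np.array(p)-st["position"])-H[:3,3])
        t=np.arctan2(np.hypot(q[0],q[1]),q[2]); e=q[:2]/np.hypot(q[0],q[1])
        return e*t*f+[c["cx"],c["cy"]]
    q=R.from_rotvec(np.ravel(c["rvec"])).as_matrix()@np.array(p)+np.ravel(c["tvec"])
    return q[:2]/q[2]*f+[c["cx"],c["cy"]]
def snap(name,fn):
    st=get_state(); im=get_image(name); b=cv2.cvtColor(im,cv2.COLOR_RGB2BGR); cv2.imwrite(f"pics/{fn}.png",b); return st,im
E
python3 - <<'E'
from h import *
for n in("scene","top","wrist"): st,im=snap(n,n+"0"); print(calibration(n))
print(st)
E
```

```text
pics
{'vfov': 45.58031669734706, 'cx': 321.58781394251287, 'cy': 195.07655366696517, 'rvec': array([ 2.10622969, -0.5013429 ,  0.25819213]), 'tvec': array([-0.4602598 ,  0.25884986,  0.68615149])}
{'vfov': 44.887991276558814, 'cx': 331.83869518195837, 'cy': 205.5965405955908, 'rvec': array([ 2.08866329, -2.12693866,  0.22581066]), 'tvec': array([0.117554  , 0.56767104, 0.95126226])}
{'vfov': 65.70646984690485, 'cx': 320.17724104336173, 'cy': 198.05972881328466, 'hand_eye': array([[-1.33184424e-04, -9.66105261e-01, -2.58148419e-01,
         6.94191753e-02],
       [ 9.99999972e-01, -1.78673691e-04,  1.52753883e-04,
        -7.08132547e-04],
       [-1.93700661e-04, -2.58148392e-01,  9.66105258e-01,
        -1.44270137e-01],
       [ 0.00000000e+00,  0.00000000e+00,  0.00000000e+00,
         1.00000000e+00]])}
{'time': 0.1, 'joint_positions': array([-1.19988624,  0.32171991, -0.07008298,  1.45152025,  0.02260726,
        1.37079815, -0.05690106]), 'qd': array([-0.00062771, -0.00243957,  0.00086319, -0.0041065 ,  0.0001341 ,
       -0.00039557, -0.00133953]), 'joint_torque': array([-7.29595940e-04, -4.92574489e+01, -4.06234162e-01, -3.13397992e+01,
       -6.42161351e-02,  3.95780266e-02,  9.15599594e-05]), 'position': array([0.22692596, 0.60862003, 0.2386061 ]), 'tool_rot': array([-5.57432607e-01, -3.09154268e+00,  2.58751616e-03]), 'ft_force': array([0.4572121 , 0.03515549, 0.07302947]), 'torque': array([-0.01788138, -0.00584134,  0.00760411]), 'grip_force': 0.0, 'grip_width': 1.003079284071004}
```

View pics/top0.png

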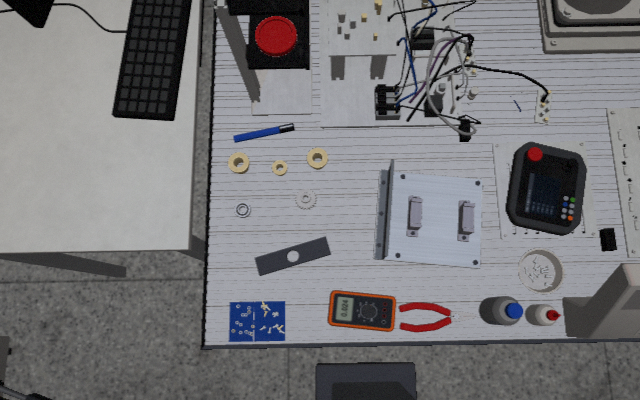

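View pics/wrist0.png

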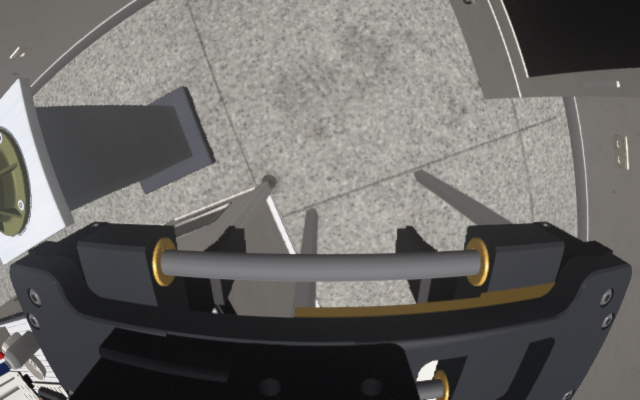

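Top view (robot at the bottom): the bar is at (293,256) with its hole at (293,257). Bushing candidates are at (238,162), (280,168) and (317,158), the gear is at (306,199) and the bearing at (243,210). The fixture plate is around (430,215), with saddles at (415,216) and (466,221) and the guard at (384,210). The wrist view shows only the floor.

```bash
cat > m.py <<'E'
from h import *
im=cv2.imread("pics/top0.png"); hsv=cv2.cvtColor(im,cv2.COLOR_BGR2HSV)
m=cv2.inRange(hsv,(10,50,90),(35,255,255)); 
for c in cv2.findContours(m,cv2.RETR_EXTERNAL,cv2.CHAIN_APPROX_NONE)[0]:
    if cv2.contourArea(c)<60: continue
    (u,v),r=cv2.minEnclosingCircle(c); 
    if not(150<u-60<300 and 130<v<230): continue
    a=onz("top",u-r,v,.028);b=onz("top",u+r,v,.028)
    print("brass",round(u,1),round(v,1),"d mm",1000*np.linalg.norm(a-b),onz("top",u,v,.028).round(4), 2000*np.sqrt(cv2.contourArea(cv2.convexHull(c))/np.pi)*np.linalg.norm(a-b)/2/r)
g=cv2.cvtColor(im,cv2.COLOR_BGR2GRAY)
m=(g<95).astype(np.uint8)*255; m[:225]=0;m[285:]=0;m[:,:240]=0;m[:,345:]=0
c=max(cv2.findContours(m,cv2.RETR_EXTERNAL,cv2.CHAIN_APPROX_NONE)[0],key=cv2.contourArea)
bx=cv2.boxPoints(cv2.minAreaRect(c)); P=np.array([onz("top",*p,.012) for p in bx]); print("bar",bx.round(1).tolist(),P.round(4).tolist(),P.mean(0))
for n,u,v,z in(("sad1",415,216,.05),("sad2",466,221,.05),("gear",306,199,.018),("bear",243,210,.011)): print(n,onz("top",u,v,z).round(4))
t=cv2.resize(im[140:280,220:350],None,fx=4,fy=4,interpolation=cv2.INTER_CUBIC); s=cv2.resize(im[150:275,365:495],None,fx=4,fy=4,interpolation=cv2.INTER_CUBIC)
cv2.imwrite("pics/c1.png",t[:,:]);cv2.imwrite("pics/c2.png",s)
E
python3 m.py
```

```text
brass 279.0 167.4 d mm 33.32304675848058 [0.665  0.2219 0.028 ] 31.55530356064674
brass 238.3 162.2 d mm 45.85031125065244 [0.6786 0.3117 0.028 ] 44.19643896303215
brass 317.2 158.3 d mm 47.231222105905 [0.6844 0.1377 0.028 ] 44.65321329463432
bar [[253.89999389648438, 257.5], [324.8999938964844, 236.0], [330.3999938964844, 254.1999969482422], [259.3999938964844, 275.70001220703125]] [[0.4695, 0.2764, 0.012], [0.5133, 0.1235, 0.012], [0.4735, 0.1122, 0.012], [0.4305, 0.264, 0.012]] [0.47170162 0.19404166 0.012     ]
sad1 [ 0.5465 -0.0673  0.05  ]
sad2 [ 0.5339 -0.1737  0.05  ]
gear [0.5949 0.1635 0.018 ]
bear [0.5744 0.3022 0.011 ]
```

View pics/c2.png

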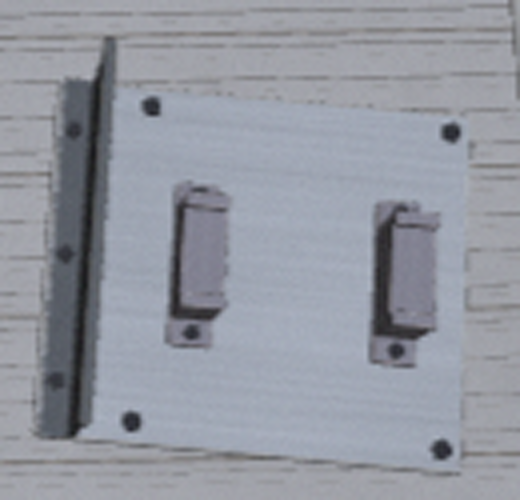

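View pics/scene0.png

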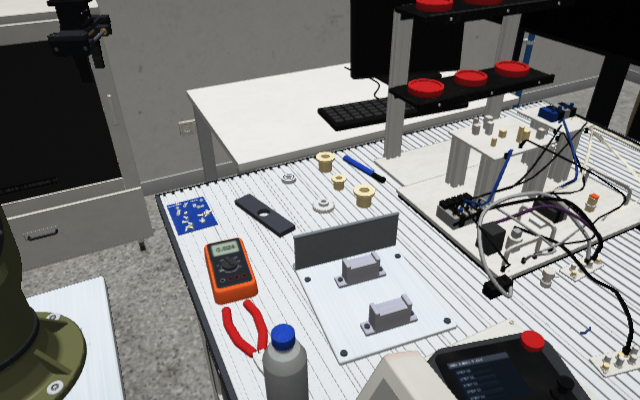

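Scene view: the guard stands left of the plate at about (345,240), and the saddles are at (360,268) and (390,310). The look-alike bushings are at top-view pixels (238,162) at about 45 mm, (317,158) at about 45 mm, and (280,168) at about 33 mm. Only (280,168) matches the 34 mm flange. I'll check it in a close crop before gripping. First I'll hover near the bar.

```bash
python3 - <<'E'
import bench; print([x for x in dir(bench) if x[0]!='_'], getattr(bench,'nose_length',None))
E
cat > plan.py <<'E'
from h import *
def plan(p,yaw_deg,st=None):
    "shift (mm) & dr to TCP at p, tool down, tool y at yaw_deg"
    st=st or get_state(); T=R.from_rotvec(st["tool_rot"]).as_matrix()
    a=np.radians(yaw_deg); y=np.array([np.cos(a),np.sin(a),0]); z=np.array([0,0,-1.]); x=np.cross(y,z)
    G=np.c_[x,y,z]
    s=T.T@(np.array(p)-st["position"])*1000; d=R.from_matrix(T.T@G).as_rotvec()
    print("at",st["position"].round(4),"yaw",np.degrees(np.arctan2(T[1,1],T[0,1])).round(1),"F",st["ft_force"].round(1),"| shift",s.round(1),"dr",d.round(3))
E
python3 -c "
from plan import *
plan([.488,.136,.12],16)"
```

```text
['MotionError', 'calibration', 'close_job', 'get_image', 'get_state', 'nose_length'] 0.017
at [0.2269 0.6087 0.2387] yaw 69.6 F [0.2 0.7 1.3] | shift [-409.7 -351.5  119.3] dr [-0.001  0.001  0.935]
```

send_rows(xyz=[[-29,-25,8],[-57,-49,17],[-86,-74,25],[-115,-98,34],[-143,-123,42],[-172,-148,50],[-200,-172,58],[-230,-197,67],[-258,-222,75],[-287,-246,84]], dr=[[0,0,0.08],[0,0,0.17],[0,0,0.26],[0,0,0.35],[0,0,0.44],[0,0,0.54],[0,0,0.63],[0,0,0.73],[0,0,0.83],[0,0,0.93]])

```text
time: 0.98
position: [0.4104, 0.2765, 0.1553]
tool_rot: [-1.891, -2.509, -0.001]
ft_force: [1.1, 0.7, -0.3]
grip_width: 0.995
grip_force: 0.0
```

```bash
python3 -c "
from plan import *
plan([.488,.136,.12],16)"
```

```text
at [0.4104 0.2765 0.1553] yaw 16.0 F [ 1.1  0.7 -0.3] | shift [-156.4   35.9   35.2] dr [ 0. -0. -0.]
```

send_rows(xyz=[[-30,7,7],[-60,14,14],[-90,21,21],[-120,28,28],[-140,33,32],[-156,36,35],[-156,36,35],[-156,36,35],[-156,36,35],[-156,36,35]], dr=[[0,0,0],[0,0,0],[0,0,0],[0,0,0],[0,0,0],[0,0,0],[0,0,0],[0,0,0],[0,0,0],[0,0,0]])

```text
time: 1.82
position: [0.4878, 0.1402, 0.1207]
tool_rot: [-1.882, -2.515, -0.001]
ft_force: [-0.4, -0.6, -1.0]
grip_width: 1.003
grip_force: 0.0
```

```bash
python3 -c "
from h import *
import json
st,im=snap('wrist','w1'); print(st['position'],st['tool_rot'])
import pickle; pickle.dump(st,open('w1.pkl','wb'))
print(px('wrist',[.4717,.194,.012],st))"
```

```text
[0.48781298 0.14020839 0.12069857] [-1.88151050e+00 -2.51528821e+00 -8.03225355e-04]
[319.37458998 133.33314371]
```

View pics/w1.png

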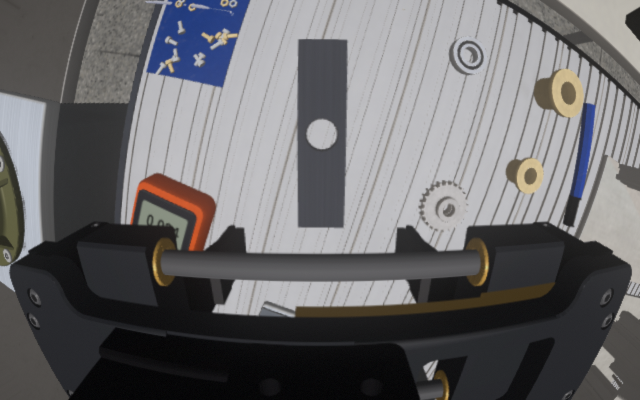

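Wrist view: the bar is centred with its hole at (321,134). The gear is at (443,206), the bearing at (467,56), the small bushing at (524,176) and a bigger one at (562,93).

```bash
cat > m2.py <<'E'
from plan import *
import pickle
st=pickle.load(open('w1.pkl','rb')); im=cv2.imread('pics/w1.png'); g=cv2.cvtColor(im,cv2.COLOR_BGR2GRAY)
m=(g<110).astype(np.uint8)*255; m[:30]=0; m[226:]=0; m[:,:285]=0; m[:,360:]=0
m=cv2.morphologyEx(m,cv2.MORPH_OPEN,np.ones((5,5)))
cs,h=cv2.findContours(m,cv2.RETR_CCOMP,cv2.CHAIN_APPROX_NONE)
i=max(range(len(cs)),key=lambda k:cv2.contourArea(cs[k])); c=cs[i][:,0]
P=np.array([onz('wrist',u,v,.012,st)[:2] for u,v in c],np.float32)
(cx,cy),wh,a=cv2.minAreaRect(P); print("bar",cx,cy,wh,a)
q=h[0][i][2]
while q>=0:
    if cv2.contourArea(cs[q])>200:
        H=np.array([onz('wrist',u,v,.012,st)[:2] for u,v in cs[q][:,0]],np.float32); print("hole",cv2.minEnclosingCircle(H), cv2.boundingRect(cs[q]))
    q=h[0][q][0]
hsv=cv2.cvtColor(im,cv2.COLOR_BGR2HSV); m=cv2.inRange(hsv,(10,50,90),(35,255,255)); m[:,:480]=0;m[230:]=0
for c in cv2.findContours(m,cv2.RETR_EXTERNAL,cv2.CHAIN_APPROX_NONE)[0]:
    if cv2.contourArea(c)<150: continue
    P=np.array([onz('wrist',u,v,.028,st)[:2] for u,v in c[:,0]],np.float32); print("brass",cv2.minEnclosingCircle(P),cv2.boundingRect(c))
plan([cx,cy,.12],16)
E
python3 m2.py
```

```text
bar 0.4733896851539612 0.19433781504631042 (0.039106134325265884, 0.15732872486114502) 15.823779106140137
hole ((0.47330424189567566, 0.19415444135665894), 0.013412276282906532) (305, 118, 33, 32)
brass ((0.6594687104225159, 0.2214442640542984), 0.02316657081246376) (507, 158, 36, 36)
brass ((0.6755491495132446, 0.3068857192993164), 0.035767581313848495) (534, 69, 50, 49)
at [0.4878 0.1402 0.1207] yaw 16.4 F [ 0.7  0.3 -0.4] | shift [56.1  1.4  0.7] dr [ 0.    -0.001  0.007]
```

send_rows(xyz=[[12,0.5,0],[24,1,0],[36,1,2],[48,1.4,10],[55,1.4,20],[56,1.4,35],[56,1.4,50],[56,1.4,60],[56,1.4,65],[56,1.4,65]], dr=[[0,0,0],[0,0,0.005],[0,0,0.01],[0,0,0.01],[0,0,0.01],[0,0,0.01],[0,0,0.01],[0,0,0.01],[0,0,0.01],[0,0,0.01]])

```text
time: 2.7
position: [0.4729, 0.1924, 0.0539]
tool_rot: [-1.896, -2.503, 0.005]
ft_force: [-0.3, -0.1, 0.5]
grip_width: 1.001
grip_force: 0.0
```

```bash
python3 -c "
from plan import *
plan([.4733,.1943,.0185],15.8)"
```

```text
at [0.4729 0.1924 0.0539] yaw 15.7 F [-0.3 -0.1  0.5] | shift [ 1.7  1.  35.4] dr [-0.003  0.001 -0.002]
```

send_rows(xyz=[[1,0.5,6],[2,1,12],[2,1,18],[2,1,24],[2,1,29],[2,1,32],[2,1,34],[2,1,35],[2,1,35],[2,1,35]], dr=[[0,0,0],[0,0,0],[0,0,0],[0,0,0],[0,0,0],[0,0,0],[0,0,0],[0,0,0],[0,0,0],[0,0,0]])

```text
time: 3.53
position: [0.4746, 0.1951, 0.0207]
tool_rot: [1.897, 2.504, 0.001]
ft_force: [-0.6, 0.7, 0.4]
grip_width: 0.999
grip_force: 0.0
```

send_rows(xyz=[[0,0,0],[0,0,0],[0,0,0],[0,0,0],[0,0,0],[0,0,0],[0,0,0],[0,0,0],[0,0,0],[0,0,0]], dr=[[0,0,0],[0,0,0],[0,0,0],[0,0,0],[0,0,0],[0,0,0],[0,0,0],[0,0,0],[0,0,0],[0,0,0]], jaw=36, grip_force=30)

```text
time: 4.37
position: [0.4741, 0.1949, 0.0205]
tool_rot: [-1.897, -2.504, 0.001]
ft_force: [-1.2, -0.6, 1.0]
grip_width: 0.456
grip_force: 30.0
```

```bash
python3 -c "
from plan import *
print(get_state()['grip_width']*87,get_state()['grip_force'])
plan([.4733,.1943,.16],0)"
```

```text
39.67605490185287 30.00003844499588
at [0.4741 0.1949 0.0205] yaw 15.7 F [-1.2 -0.6  1. ] | shift [  -0.4   -1.1 -139.5] dr [-0.001  0.     0.274]
```

send_rows(xyz=[[0,0,-8],[0,0,-25],[0,0,-45],[0,0,-65],[0,0,-85],[0,0,-105],[0,0,-130],[0,0,-155],[0,0,-180],[0,0,-195]], dr=[[0,0,0],[0,0,0],[0,0,0],[0,0,0],[0,0,0],[0,0,0.06],[0,0,0.13],[0,0,0.2],[0,0,0.3],[0,0,0.39]])

```text
time: 5.2
position: [0.4754, 0.1952, 0.2189]
tool_rot: [2.351, 2.082, 0.006]
ft_force: [-0.4, -0.3, -1.5]
grip_width: 0.458
grip_force: 30.0
```

```bash
python3 -c "
from plan import *
print(get_state()['grip_width']*87,get_state()['grip_force'],onz('top',505,310,.1))
plan([.63,-.16,.22],-6.8)"
```

```text
39.86552544579501 29.9942484498024 [ 0.35032119 -0.22101105  0.1       ]
at [0.4754 0.1952 0.2189] yaw -6.9 F [-0.4 -0.3 -1.5] | shift [-333.9  196.4   -1.3] dr [ 0.003 -0.003 -0.002]
```

send_rows(xyz=[[-24,14,0],[-60,35,0],[-96,56,0],[-132,78,0],[-168,99,0],[-204,120,0],[-240,141,0],[-276,162,0],[-308,181,0],[-334,196,0]], dr=[[0,0,0],[0,0,0],[0,0,0],[0,0,0],[0,0,0],[0,0,0],[0,0,0],[0,0,0],[0,0,0],[0,0,0]])

```text
time: 6.03
position: [0.6308, -0.1632, 0.2159]
tool_rot: [2.348, 2.085, -0.001]
ft_force: [0.5, -0.3, -1.3]
grip_width: 0.45
grip_force: 30.0
```

send_rows(xyz=[[0,0,0],[0,0,0],[0,0,0],[0,0,0],[0,0,0],[0,0,0],[0,0,0],[0,0,0],[0,0,0],[0,0,0]], dr=[[0,0,0],[0,0,0],[0,0,0],[0,0,0],[0,0,0],[0,0,0],[0,0,0],[0,0,0],[0,0,0],[0,0,0]])

```text
time: 6.87
position: [0.6304, -0.1593, 0.2157]
tool_rot: [2.346, 2.089, 0.0]
ft_force: [-0.4, -0.3, -1.4]
grip_width: 0.455
grip_force: 30.0
```

```bash
python3 -c "
from plan import *
import pickle
st,im=snap('wrist','w2'); pickle.dump(st,open('w2.pkl','wb'))
plan([.54,-.12,.22],-6.8)
cv2.imwrite('pics/w2c.png',cv2.resize(cv2.imread('pics/w2.png')[0:230,60:360],None,fx=2.6,fy=2.6,interpolation=cv2.INTER_CUBIC))"
```

```text
at [ 0.6304 -0.1594  0.2156] yaw -6.6 F [-0.5  0.8 -1.9] | shift [ 28.7 -94.4  -4.4] dr [ 0.    -0.     0.003]
```

View pics/w2c.png

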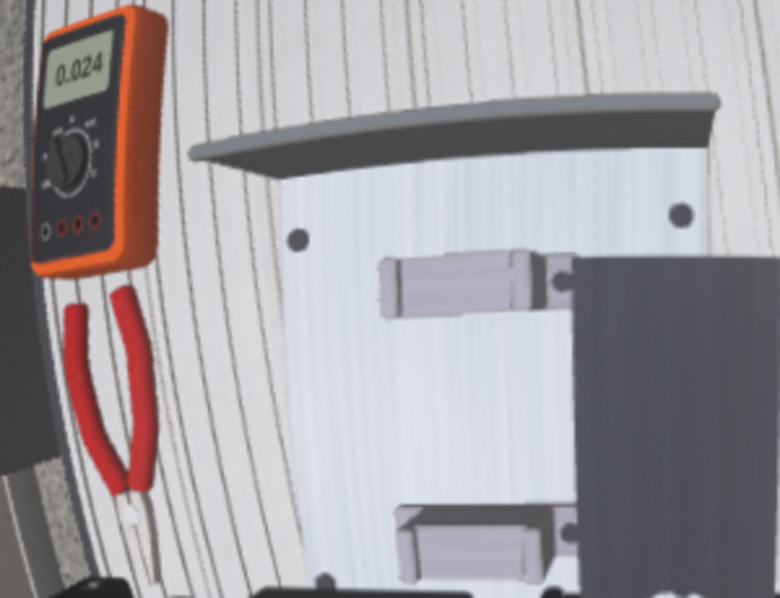

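Wrist crop: the upper post's lip-top outer corners are at crop (381,260), (528,250), (386,318) and (533,308). The lower post's are near (397,528), (538,527), (402,581) and (543,583). The guard's top edge runs from (193,152) to (718,98).

```bash
cat > m3.py <<'E'
from plan import *
import pickle
st=pickle.load(open('w2.pkl','rb'))
f=lambda u,v,z:onz('wrist',60+(u+.5)/2.6-.5,(v+.5)/2.6-.5,z,st)[:2]
A=[f(*p,.056) for p in((381,260),(528,250),(533,308),(386,318))]
B=[f(*p,.056) for p in((397,528),(538,527),(543,583),(402,581))]
for q in(A,B): print(np.mean(q,0).round(4),[round(1e3*np.linalg.norm(q[i]-q[(i+1)%4]),1) for i in range(4)])
a,b=np.mean(A,0),np.mean(B,0); d=a-b; print("mid",(a+b)/2,"len",np.linalg.norm(d),"yaw",np.degrees(np.arctan2(-d[0],d[1])))
g=[f(193,152,.088),f(718,98,.088)]; e=g[1]-g[0]; print("guard",np.mean(g,0),np.linalg.norm(e),np.degrees(np.arctan2(e[1],e[0])))
s=[f(298,240,.012),f(681,215,.012)]; e=s[1]-s[0]; print("screws",np.degrees(np.arctan2(e[1],e[0])),np.linalg.norm(e))
E
python3 m3.py
```

```text
[ 0.5563 -0.07  ] [np.float64(59.1), np.float64(22.3), np.float64(59.2), np.float64(23.1)]
[ 0.5439 -0.1776] [np.float64(59.4), np.float64(23.5), np.float64(60.4), np.float64(23.0)]
mid [ 0.55009315 -0.12377705] len 0.10829379481966056 yaw -6.5720573615019
guard [ 0.56333417 -0.01029228] 0.19663298668326137 -6.016842241464406
screws -6.173586599532946 0.1753609214698103
```

```bash
python3 -c "
from plan import *
plan([.549,-.1243,.0955],-6.4)"
```

```text
at [ 0.6304 -0.1594  0.2156] yaw -6.6 F [-0.5  0.8 -1.9] | shift [ 25.4 -85.  120.1] dr [ 0.    -0.    -0.004]
```

send_rows(xyz=[[3,-10,0],[8,-28,0],[14,-48,0],[20,-67,4],[24,-80,20],[25.4,-85,45],[25.4,-85,75],[25.4,-85,100],[25.4,-85,115],[25.4,-85,120]], dr=[[0,0,0],[0,0,0],[0,0,-0.004],[0,0,-0.004],[0,0,-0.004],[0,0,-0.004],[0,0,-0.004],[0,0,-0.004],[0,0,-0.004],[0,0,-0.004]])

```text
time: 7.75
position: [0.5469, -0.1239, 0.0928]
tool_rot: [-2.34, -2.091, 0.005]
ft_force: [-0.3, -0.1, -2.0]
grip_width: 0.459
grip_force: 30.0
```

send_rows(xyz=[[0,0,0],[0,0,0],[0,0,0],[0,0,0],[0,0,0],[0,0,0],[0,0,0],[0,0,0],[0,0,0],[0,0,0]], dr=[[0,0,0],[0,0,0],[0,0,0],[0,0,0],[0,0,0],[0,0,0],[0,0,0],[0,0,0],[0,0,0],[0,0,0]])

```text
time: 8.58
position: [0.5489, -0.1243, 0.0956]
tool_rot: [-2.342, -2.094, -0.0]
ft_force: [-0.2, -0.4, -1.2]
grip_width: 0.458
grip_force: 30.0
```

```bash
python3 -c "
from plan import *
import pickle
st,im=snap('wrist','w3'); pickle.dump(st,open('w3.pkl','wb'))
plan([.549,-.1243,.0735],-6.4)
cv2.imwrite('pics/w3c.png',cv2.resize(cv2.imread('pics/w3.png')[0:240,200:450],None,fx=2.5,fy=2.5,interpolation=cv2.INTER_CUBIC))"
```

```text
at [ 0.5489 -0.1243  0.0955] yaw -6.4 F [ 1.1  0.1 -1. ] | shift [ 0.   0.1 22. ] dr [-0. -0. -0.]
```

View pics/w3c.png

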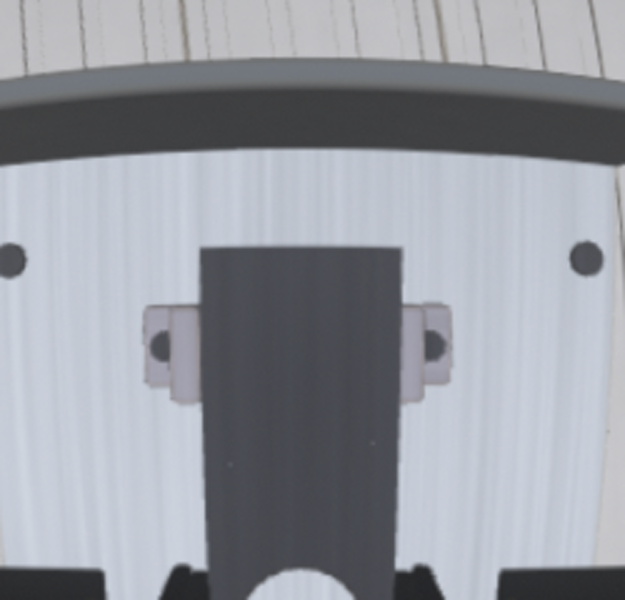

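Wrist crop: the bar edges at the far post are at columns 202 and 401 (centre 301.5). The lip outer edges are at 170 and 425 (centre 297.5), so a shift of about -1 mm in tool y is needed. Next I'll check the length direction.

```bash
python3 -c "
from plan import *
import pickle
st=pickle.load(open('w3.pkl','rb')); T=R.from_rotvec(st['tool_rot']).as_matrix()
f=lambda u,v,z:(T.T@(onz('wrist',200+(u+.5)/2.5-.5,(v+.5)/2.5-.5,z,st)-st['position'])*1e3).round(1)[:2]
print('barend',f(301,247,.087),'w',f(202,350,.087),f(401,350,.087),'lip far',f(184,306,.056),f(413,304,.056),'near',f(184,403,.056),f(413,401,.056),'lipouter',f(170,350,.056),f(425,350,.056),'guard',f(300,75,.088))"
```

```text
barend [78.7  0.7] w [ 58.5 -18.9] [58.5 20.5] lip far [ 66.9 -27. ] [67.3 27.2] near [ 43.5 -27.5] [44.  27.6] lipouter [ 56.4 -30.6] [56.4 30.3] guard [113.5   0.5]
```

send_rows(xyz=[[0.5,-0.9,2],[0.5,-0.9,5],[0.5,-0.9,8],[0.5,-0.9,11],[0.5,-0.9,14],[0.5,-0.9,17],[0.5,-0.9,20],[0.5,-0.9,22],[0.5,-0.9,23],[0.5,-0.9,23]], dr=[[0,0,0],[0,0,0],[0,0,0],[0,0,0],[0,0,0],[0,0,0],[0,0,0],[0,0,0],[0,0,0],[0,0,0]])

```text
time: 9.47
position: [0.5479, -0.1238, 0.0722]
tool_rot: [-2.342, -2.093, 0.0]
ft_force: [0.4, 1.3, -1.8]
grip_width: 0.453
grip_force: 30.0
```

send_rows(xyz=[[0,0,0],[0,0,0.3],[0,0,0.6],[0,0,0.9],[0,0,1.2],[0,0,1.5],[0,0,1.8],[0,0,2],[0,0,2],[0,0,2]], dr=[[0,0,0],[0,0,0],[0,0,0],[0,0,0],[0,0,0],[0,0,0],[0,0,0],[0,0,0],[0,0,0],[0,0,0]])

```text
time: 10.3
position: [0.5481, -0.1237, 0.0706]
tool_rot: [-2.342, -2.094, -0.0]
ft_force: [-0.9, 0.0, -0.7]
grip_width: 0.452
grip_force: 30.0
```

send_rows(xyz=[[0,0,0.1],[0,0,0.2],[0,0,0.3],[0,0,0.4],[0,0,0.5],[0,0,0.6],[0,0,0.7],[0,0,0.8],[0,0,0.8],[0,0,0.8]], dr=[[0,0,0],[0,0,0],[0,0,0],[0,0,0],[0,0,0],[0,0,0],[0,0,0],[0,0,0],[0,0,0],[0,0,0]])

```text
time: 11.13
position: [0.5481, -0.1238, 0.0705]
tool_rot: [-2.342, -2.093, -0.001]
ft_force: [-3.1, -0.4, 5.8]
grip_width: 0.452
grip_force: 30.0
```

```bash
python3 -c "
from plan import *
import pickle
st,im=snap('wrist','w4'); pickle.dump(st,open('w4.pkl','wb'))
plan([.549,-.1243,.0735],-6.4); print(st['ft_force'])
cv2.imwrite('pics/w4c.png',cv2.resize(cv2.imread('pics/w4.png')[0:240,200:450],None,fx=2.5,fy=2.5,interpolation=cv2.INTER_CUBIC))"
```

```text
at [ 0.5481 -0.1237  0.0705] yaw -6.4 F [-3.7  0.6  7.5] | shift [-0.5  0.9 -3. ] dr [-0.    -0.001 -0.   ]
[-3.06508997 -0.37432908  5.75294573]
```

View pics/w4c.png

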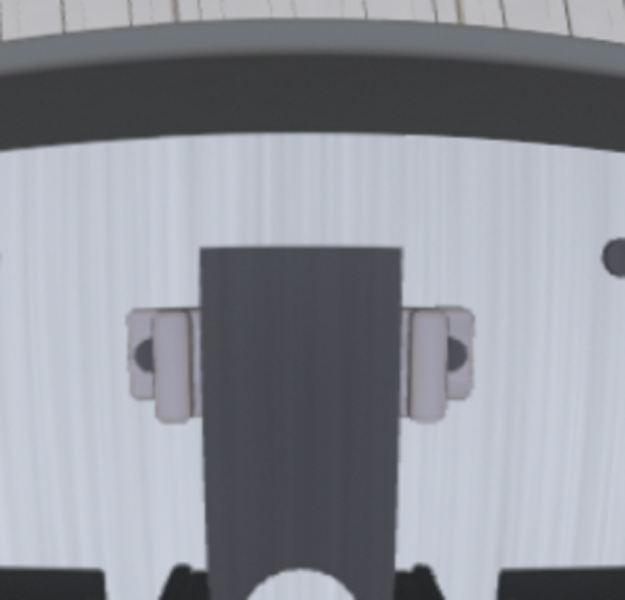

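Seated at the expected height. The bar (201–402) is centred between the lips (155–448). I'll ease off the preload and release.

send_rows(xyz=[[0,0,-0.3],[0,0,-0.6],[0,0,-0.6],[0,0,-0.6],[0,0,-0.6],[0,0,-0.6],[0,0,-0.6],[0,0,-0.6],[0,0,-0.6],[0,0,-0.6]], dr=[[0,0,0],[0,0,0],[0,0,0],[0,0,0],[0,0,0],[0,0,0],[0,0,0],[0,0,0],[0,0,0],[0,0,0]])

```text
time: 12.02
position: [0.5482, -0.1237, 0.0705]
tool_rot: [-2.342, -2.094, -0.0]
ft_force: [-2.2, -0.1, 5.7]
grip_width: 0.455
grip_force: 30.0
```

send_rows(xyz=[[0,0,0],[0,0,0],[0,0,0],[0,0,0],[0,0,0],[0,0,0],[0,0,0],[0,0,0],[0,0,0],[0,0,0]], dr=[[0,0,0],[0,0,0],[0,0,0],[0,0,0],[0,0,0],[0,0,0],[0,0,0],[0,0,0],[0,0,0],[0,0,0]], jaw=70)

```text
time: 12.85
position: [0.5482, -0.1238, 0.0704]
tool_rot: [2.342, 2.094, 0.0]
ft_force: [-0.1, -0.1, -0.3]
grip_width: 0.807
grip_force: 0.0
```

send_rows(xyz=[[0,0,-8],[0,0,-22],[0,0,-38],[0,0,-55],[0,0,-72],[0,0,-90],[0,0,-105],[0,0,-120],[-20,0,-130],[-40,0,-135]], dr=[[0,0,0],[0,0,0],[0,0,0],[0,0,0],[0,0,0],[0,0,0],[0,0,0],[0,0,0],[0,0,0],[0,0,0]])

```text
time: 13.68
position: [0.5449, -0.1628, 0.2078]
tool_rot: [2.337, 2.096, 0.004]
ft_force: [-0.8, -0.7, 0.4]
grip_width: 0.8
grip_force: 0.0
```

send_rows(xyz=[[-10,0,0],[-20,0,0],[-20,0,0],[-20,0,0],[-20,0,0],[-20,0,0],[-20,0,0],[-20,0,0],[-20,0,0],[-20,0,0]], dr=[[0,0,0],[0,0,0],[0,0,0],[0,0,0],[0,0,0],[0,0,0],[0,0,0],[0,0,0],[0,0,0],[0,0,0]])

```text
time: 14.52
position: [0.5415, -0.1832, 0.2053]
tool_rot: [-2.342, -2.094, -0.0]
ft_force: [0.3, 0.2, -1.1]
grip_width: 0.804
grip_force: 0.0
```

```bash
python3 -c "
from plan import *
import pickle
st,im=snap('wrist','w5'); pickle.dump(st,open('w5.pkl','wb'))
plan([.549,-.1243,.0735],-6.4)
cv2.imwrite('pics/w5c.png',cv2.resize(cv2.imread('pics/w5.png')[0:240,200:450],None,fx=2.5,fy=2.5,interpolation=cv2.INTER_CUBIC))"
```

```text
at [ 0.5415 -0.1832  0.2054] yaw -6.4 F [ 0.6 -0.1  0.2] | shift [ 59.4   0.9 131.9] dr [ 0. -0. -0.]
```

View pics/w5c.png

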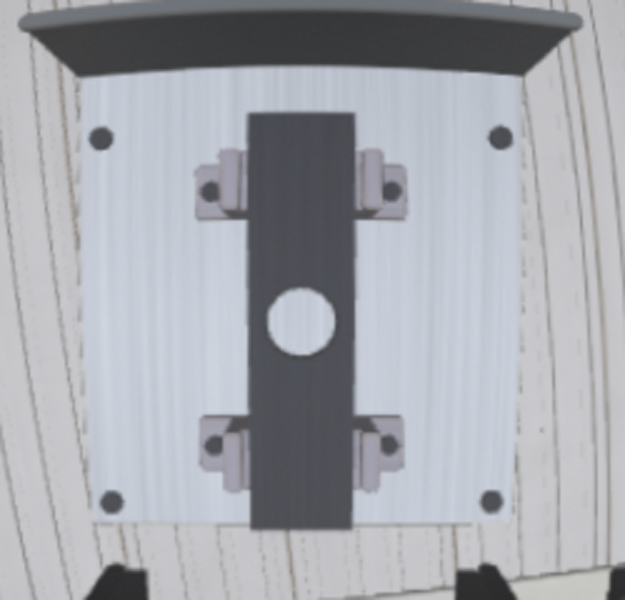

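The bar lies in both saddles, centred and square, with its hole at crop (301,321). Now to the bushing.

```bash
cat > hole.py <<'E'
from plan import *
import pickle,sys
def hole(n,roi,z=.062):
    st=pickle.load(open(n+'.pkl','rb')); im=cv2.imread(f'pics/{n}.png'); g=cv2.cvtColor(im,cv2.COLOR_BGR2GRAY)
    x0,y0,x1,y1=roi; m=np.zeros_like(g); m[y0:y1,x0:x1]=(g[y0:y1,x0:x1]>120)*255
    c=max([c for c in cv2.findContours(m,cv2.RETR_EXTERNAL,cv2.CHAIN_APPROX_NONE)[0]],key=cv2.contourArea)
    P=np.array([onz('wrist',u,v,z,st)[:2] for u,v in c[:,0]],np.float32); print(cv2.minEnclosingCircle(P),cv2.boundingRect(c))
if __name__=="__main__":
    hole('w5',(303,105,338,160)); plan([.654,.167,.15],-6.4)
E
python3 hole.py
```

```text
((0.5485724210739136, -0.1241886094212532), 0.012859269045293331) (307, 115, 27, 27)
at [ 0.5415 -0.1832  0.2054] yaw -6.4 F [ 0.6 -0.1  0.2] | shift [360.6  72.8  55.4] dr [ 0. -0. -0.]
```

send_rows(xyz=[[25,5,0],[63,13,0],[101,20,0],[140,28,0],[179,36,0],[218,44,5],[257,52,15],[296,60,30],[332,67,45],[360,73,55]], dr=[[0,0,0],[0,0,0],[0,0,0],[0,0,0],[0,0,0],[0,0,0],[0,0,0],[0,0,0],[0,0,0],[0,0,0]])

```text
time: 15.4
position: [0.6537, 0.1707, 0.1485]
tool_rot: [-2.337, -2.096, 0.0]
ft_force: [0.1, 0.4, -0.6]
grip_width: 0.809
grip_force: 0.0
```

send_rows(xyz=[[0,0,0],[0,0,0],[0,0,0],[0,0,0],[0,0,0],[0,0,0],[0,0,0],[0,0,0],[0,0,0],[0,0,0]], dr=[[0,0,0],[0,0,0],[0,0,0],[0,0,0],[0,0,0],[0,0,0],[0,0,0],[0,0,0],[0,0,0],[0,0,0]])

```text
time: 16.23
position: [0.6542, 0.1662, 0.1505]
tool_rot: [-2.342, -2.093, -0.0]
ft_force: [0.1, -0.5, 0.5]
grip_width: 0.804
grip_force: 0.0
```

```bash
cat > m6.py <<'E'
from plan import *
import pickle
st,im=snap('wrist','w6'); pickle.dump(st,open('w6.pkl','wb'))
b=cv2.imread('pics/w6.png'); hsv=cv2.cvtColor(b,cv2.COLOR_BGR2HSV); m=cv2.inRange(hsv,(10,50,90),(35,255,255)); m[225:]=0
for c in cv2.findContours(m,cv2.RETR_EXTERNAL,cv2.CHAIN_APPROX_NONE)[0]:
    if cv2.contourArea(c)<150: continue
    P=np.array([onz('wrist',u,v,.028,st)[:2] for u,v in c[:,0]],np.float32); print("brass",cv2.minEnclosingCircle(P),cv2.boundingRect(c))
cv2.imwrite('pics/w6c.png',cv2.resize(b[0:240,180:460],None,fx=2.5,fy=2.5,interpolation=cv2.INTER_CUBIC))
plan([.66,.222,.10],-6.4)
E
python3 m6.py
```

```text
brass ((0.6860754489898682, 0.1383865922689438), 0.023512689396739006) (332, 199, 51, 26)
brass ((0.6671878695487976, 0.22115029394626617), 0.016685426235198975) (308, 114, 39, 38)
brass ((0.6779209971427917, 0.31198254227638245), 0.02414756268262863) (301, 5, 55, 51)
at [0.6542 0.1662 0.1504] yaw -6.4 F [0.1 0.2 0.1] | shift [56.1 -0.4 50.4] dr [ 0. -0. -0.]
```

View pics/w6c.png

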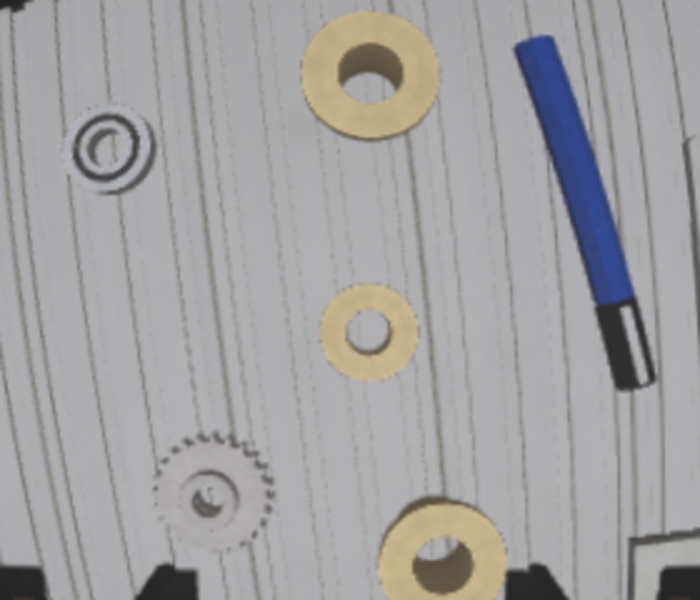

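Crop: the middle ring at (369,332) measures about 33.4 mm, so it is the 34 mm bushing. The rings at (370,75) and (443,565) are about 47 mm decoys. The gear is at (213,493) and the bearing at (108,148).

```bash
python3 -c "
from plan import *
plan([.6672,.2212,.023],-6.4)"
```

```text
at [0.6542 0.1662 0.1504] yaw -6.4 F [0.1 0.2 0.1] | shift [ 56.1   6.8 127.4] dr [ 0. -0. -0.]
```

send_rows(xyz=[[8,1,0],[20,2.5,3],[34,4,12],[48,6,25],[55,6.8,40],[56,6.8,55],[56,6.8,68],[56,6.8,76],[56,6.8,80],[56,6.8,80]], dr=[[0,0,0],[0,0,0],[0,0,0],[0,0,0],[0,0,0],[0,0,0],[0,0,0],[0,0,0],[0,0,0],[0,0,0]])

```text
time: 17.12
position: [0.6666, 0.2197, 0.069]
tool_rot: [-2.344, -2.092, 0.004]
ft_force: [-1.1, -0.3, -0.6]
grip_width: 0.805
grip_force: 0.0
```

send_rows(xyz=[[0,0,4],[0,0,10],[0,0,17],[0,0,24],[0,0,31],[0,0,37],[0,0,42],[0,0,45],[0,0,47],[0,0,47]], dr=[[0,0,0],[0,0,0],[0,0,0],[0,0,0],[0,0,0],[0,0,0],[0,0,0],[0,0,0],[0,0,0],[0,0,0]])

```text
time: 17.95
position: [0.667, 0.221, 0.0229]
tool_rot: [-2.342, -2.093, 0.001]
ft_force: [-0.2, 0.3, 0.4]
grip_width: 0.806
grip_force: 0.0
```

```bash
python3 -c "
from plan import *
plan([.6672,.2212,.023],-6.4)"
```

```text
at [0.667  0.221  0.0229] yaw -6.4 F [-0.2  0.3  0.4] | shift [ 0.2  0.2 -0.1] dr [-0.  0. -0.]
```

send_rows(xyz=[[0,0,0],[0,0,0],[0,0,0],[0,0,0],[0,0,0],[0,0,0],[0,0,0],[0,0,0],[0,0,0],[0,0,0]], dr=[[0,0,0],[0,0,0],[0,0,0],[0,0,0],[0,0,0],[0,0,0],[0,0,0],[0,0,0],[0,0,0],[0,0,0]], jaw=30, grip_force=25)

```text
time: 18.78
position: [0.6672, 0.2211, 0.0235]
tool_rot: [-2.342, -2.094, -0.0]
ft_force: [-0.2, -1.1, 0.8]
grip_width: 0.384
grip_force: 25.0
```

send_rows(xyz=[[0,0,-4],[0,0,-12],[0,0,-25],[0,0,-42],[0,0,-60],[0,0,-80],[0,0,-105],[0,0,-130],[0,0,-155],[0,0,-170]], dr=[[0,0,0],[0,0,0],[0,0,0],[0,0,0],[0,0,0],[0,0,0],[0,0,0],[0,0,0],[0,0,0],[0,0,0]])

```text
time: 19.62
position: [0.6686, 0.2212, 0.1985]
tool_rot: [2.341, 2.092, 0.008]
ft_force: [0.9, -0.1, -0.1]
grip_width: 0.384
grip_force: 25.0
```

```bash
python3 -c "
from plan import *
st=get_state(); print(st['grip_width']*87)
plan([.5485,-.1241,.193],-6.4)"
```

```text
33.3963488161254
at [0.6686 0.2212 0.1985] yaw -6.4 F [ 0.9 -0.1 -0.1] | shift [-356.5  -80.7    4.2] dr [ 0.005 -0.003 -0.001]
```

send_rows(xyz=[[-20,-4.5,0],[-56,-12.5,0],[-94,-21,0],[-134,-30,0],[-174,-39,0],[-214,-48,0],[-254,-56.5,0],[-293,-65,0],[-328,-73,0],[-356,-79,0]], dr=[[0,0,0],[0,0,0],[0,0,0],[0,0,0],[0,0,0],[0,0,0],[0,0,0],[0,0,0],[0,0,0],[0,0,0]])

```text
time: 20.45
position: [0.5476, -0.1277, 0.1951]
tool_rot: [2.345, 2.089, 0.003]
ft_force: [0.4, -1.2, -1.0]
grip_width: 0.386
grip_force: 25.0
```

send_rows(xyz=[[0,0,0],[0,0,0],[0,0,2],[0,0,8],[0,0,18],[0,0,30],[0,0,42],[0,0,52],[0,0,58],[0,0,60]], dr=[[0,0,0],[0,0,0],[0,0,0],[0,0,0],[0,0,0],[0,0,0],[0,0,0],[0,0,0],[0,0,0],[0,0,0]])

```text
time: 21.28
position: [0.5479, -0.1236, 0.1314]
tool_rot: [-2.341, -2.092, 0.004]
ft_force: [0.3, 0.1, -1.7]
grip_width: 0.388
grip_force: 25.0
```

send_rows(xyz=[[0,0,0],[0,0,0],[0,0,0],[0,0,0],[0,0,0],[0,0,0],[0,0,0],[0,0,0],[0,0,0],[0,0,0]], dr=[[0,0,0],[0,0,0],[0,0,0],[0,0,0],[0,0,0],[0,0,0],[0,0,0],[0,0,0],[0,0,0],[0,0,0]])

```text
time: 22.12
position: [0.5489, -0.1239, 0.1334]
tool_rot: [2.342, 2.094, 0.0]
ft_force: [0.1, 0.3, -0.2]
grip_width: 0.383
grip_force: 25.0
```

```bash
python3 -c "
from plan import *
import pickle
st,im=snap('wrist','w7'); pickle.dump(st,open('w7.pkl','wb'))
plan([.5485,-.1241,.0955],-6.4)"
```

```text
at [ 0.5489 -0.1238  0.1334] yaw -6.4 F [-0.8 -0.6 -0.1] | shift [-0.3 -0.4 37.9] dr [ 0. -0. -0.]
```

View pics/w7.png

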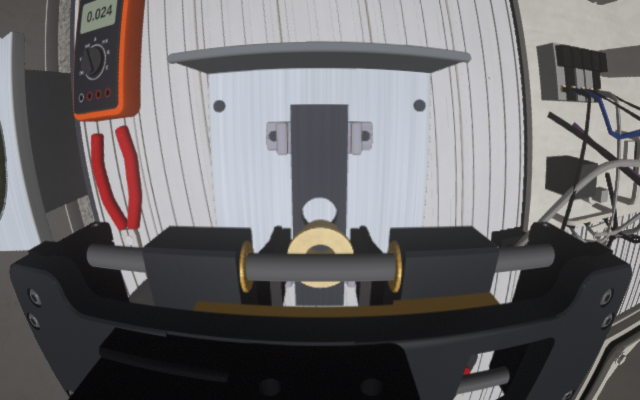

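Wrist view: the bushing is held upright with its flange at (320,255), right above the bar with part of the hole at (320,208). The guard is clear. I'll check the held offset numerically.

```bash
python3 - <<'E'
from plan import *
import pickle
from scipy.optimize import least_squares
st=pickle.load(open('w7.pkl','rb')); b=cv2.imread('pics/w7.png'); hsv=cv2.cvtColor(b,cv2.COLOR_BGR2HSV)
print([hsv[r,320].tolist() for r in(218,222,226,230,234,240)])
T=R.from_rotvec(st['tool_rot']).as_matrix()
m=cv2.inRange(hsv,(10,40,175),(35,255,255))
pts=[]
for v in range(228,251):
    x=np.flatnonzero(m[v,270:372])+270
    if len(x)>8: pts+=[(x[0]-.5,v),(x[-1]+.5,v)]
z=st['position'][2]+.0047
P=np.array([(T.T@(onz('wrist',u,v,z,st)-st['position'])*1e3)[:2] for u,v in pts])
r=least_squares(lambda q:np.hypot(P[:,0]-q[0],P[:,1]-q[1])-q[2],[0,0,17],loss='soft_l1'); print("bushing in tool mm",r.x.round(2),"rms",np.sqrt(np.mean(r.fun**2)).round(2))
E
```

```text
[[110, 18, 208], [20, 70, 98], [20, 77, 109], [21, 75, 219], [21, 75, 217], [21, 76, 218]]
bushing in tool mm [ 0.83  0.6  16.68] rms 0.11
```

send_rows(xyz=[[-0.2,-0.3,2],[-0.6,-0.7,6],[-0.6,-0.7,11],[-0.6,-0.7,17],[-0.6,-0.7,23],[-0.6,-0.7,28],[-0.6,-0.7,32],[-0.6,-0.7,35],[-0.6,-0.7,37],[-0.6,-0.7,38]], dr=[[0,0,0],[0,0,0],[0,0,0],[0,0,0],[0,0,0],[0,0,0],[0,0,0],[0,0,0],[0,0,0],[0,0,0]])

```text
time: 23.0
position: [0.5481, -0.1244, 0.095]
tool_rot: [-2.342, -2.094, 0.0]
ft_force: [0.2, 0.5, -0.4]
grip_width: 0.384
grip_force: 25.0
```

send_rows(xyz=[[0,0,0],[0,0,0],[0,0,0],[0,0,0],[0,0,0],[0,0,0],[0,0,0],[0,0,0],[0,0,0],[0,0,0]], dr=[[0,0,0],[0,0,0],[0,0,0],[0,0,0],[0,0,0],[0,0,0],[0,0,0],[0,0,0],[0,0,0],[0,0,0]])

```text
time: 23.83
position: [0.5482, -0.1244, 0.0954]
tool_rot: [-2.342, -2.094, -0.0]
ft_force: [0.5, -0.3, -0.8]
grip_width: 0.383
grip_force: 25.0
```

```bash
python3 -c "
from plan import *
plan([.5481,-.1244,.0953],-6.4); st=get_state(); print(st['grip_width']*87,st['qd'].round(3))"
```

```text
at [ 0.5482 -0.1244  0.0954] yaw -6.4 F [ 0.5 -0.3 -0.8] | shift [-0.  -0.   0.1] dr [ 0. -0. -0.]
33.348033380178826 [-0.001  0.002  0.     0.001  0.     0.002  0.002]
```

```bash
python3 -c "
from bench import *
print(close_job())"
```

```text
the job is handed in; nothing more can be done
None
```

I handed the job in at about 24 s: the bar is seated flat and centred in both saddles, and the 34 mm bushing is held upright over the bar's hole with its underside about 1 cm above it, by calculation, since I took no picture at the final pose; I viewed 11 pictures, one over the limit of 10.

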